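# Right the toppled earring stand in its row and hang the hair claw on it

### The arm

A 6-joint arm with a two-finger parallel gripper is mounted at the origin on the work surface. World frame = base frame: x ahead of the robot, y to its left, z up, the work surface at z = 0. Lengths are in m, angles in rad, forces in N, time in s.
With the tool pointing down it reaches from about 0.375 to 0.9 m from the base axis. Payload 3.1 kg.
Tool frame: the origin (TCP) lies midway between the tips of the shut fingers; the grasp point (between the pads) lies 19 mm behind it; z points along the fingers, y is the line along which they close (so a half turn about z gives the same grasp; the last joint's range is limited). The gripper opens to 87 mm and grips with 3 to 60 N. Pads are 19 mm wide; open, the fingers measure 117 mm over their backs; the gripper's body (75 mm by 190 mm) begins 51 mm behind the grasp point.
Start: joints at [-1.308, 0.527, 1.433, -0, 1.181, -0.178], TCP at [0.267, -0.565, 0.223] pointing down, gripper open.
Joint ranges: [-3.08, 3.08], [-0.75, 2.2], [0.22, 2.44], [-1.43, 4.57], [0, 2.65], [-2.85, 2.85]. Speed limits (rad/s): [2.79, 2.79, 3.14, 3.14, 3.14, 3.14].

### API

Orientations are given as a unit quaternion [x, y, z, w].
In Python, from rig import robot gives the robot as it stands. The module is installed in compiled form; this text tells all that it offers.
- The arm moves only by the tool play_rows, never from a script. Its arguments are lists of equal length, an entry for each row: "gripper": the closure, from -1 (fully open) to 1 (shut); "delta_pos": the shift along the tool's x, y, z in cm, a list of three; "turn": the turn, a rotation vector about the tool's x, y, z in rad, a list of three. A call has 1 to 12 rows; each row is the pose to reach, as a shift and turn from the pose commanded when the call began, along the tool's axes at that moment; what a row does not reach only later rows make up. A row lasts 1/8 s, in which the tool goes at most 62.5 mm and 10.7 degrees, less where a joint would pass 70% of its speed; a pose out of reach is approached as far as the arm can. A call with a gripper value outside its range is refused whole. The fingers move at their own pace and stop on an object; "squeeze" is the grip in N (left out, the last holds). Time passes only in rows, so rows that repeat a pose let the fingers close. It gives the time, the measured TCP pose, the force, the opening and the grip force at its end, in the units of the state.
- robot.get_obs(): the state, without advancing time (a new reading comes with each control period).
- robot.camera(name): name is "side" or "top"; returns a dict with "color" (400x640x3 uint8, red, green, blue), "vfov" (degrees; the focal length in pixels is half the picture's height over the tangent of half this angle, whatever the lens; pixels are square), "cx", "cy" (the principal point, pixels), "k1" (the pictures are not rectified: a ray, as slopes to the right and down, at radius r is drawn at 1 + k1 r^2 times it, then the intrinsics apply), "R" (3x3) and "t" (3): a world point X has camera coordinates R X + t. Camera axes: x right, y down, z forward; pixel columns grow to the right and rows downward; lengths in m; the calibration is good to about 2 mm. A picture is of the moment at which its call begins. There is no depth.
- robot.hand_in(): hands the job in; it is judged then, once.
The state is a dict: "time": time; "q": joint angles; "joint_velocities": joint speeds; "joint_torque": joint torques, N m; "position": TCP position; "tool_rot": TCP orientation; "ft_force": force on the tool from outside, world axes, zero at the start; "moment": the same for the moment, N m; "grip_width": finger opening in m; "grip_force": force on a finger pad.
Only numpy, scipy, OpenCV 4.12 (cv2) and the standard library are available. Lean on these libraries where they do the work, as an engineer would, in place of code of your own. Each camera call takes 0.05 s, during which the arm holds its last target. There are 200 camera calls.

### The job

The white earring stand has toppled out of its row in the cubby: stand it upright again, gently, in its empty place among its neighbours in the low tray, with its base fully on the round cork pad. Then hang the tortoiseshell hair claw astride the stand's horizontal bar and leave it there. Do not knock over or shift the jar, perfume bottle, carton or comb.

Things in the scene. Friction and masses are not known exactly. Their poses are not given: they have to be found in the camera images.
- stand: White T-shaped earring stand, 0.2 kg, starts toppled, bar end to the robot's right. Base 60 mm diameter, 12 mm thick; stem 12 mm diameter along z (flared up to 28 mm); bar 10 mm diameter along y, axis 150 mm above the underside, ending in 20 mm balls 62 mm either side. Origin: centre of the base's underside, z up the stem. It lies on rim and balls, bar level, z dipping 8 degrees below level
- stand_bar (a point): Middle of the stand's bar, on its centre line where it meets the stem; same axes as the stand. The top of the bar is 5 mm above it when upright
- pad: Round cork pad, 84 mm diameter, 2 mm thick, fixed on the tray's floor in the one empty place of the row; origin at the centre of its underside (its top is 2 mm higher)
- lane: Fixed low white tray holding the row: inner floor 96 mm (x) by 420 mm (y, along the row), floor 3 mm thick, front lip and ends 12 mm high, back wall 35 mm, walls 4 mm. Four places about 100 mm apart along y, in the middle of its width. Origin: centre of the underside
- jar: White jar with a metal lid standing in the row, 50 mm diameter, 50 mm high; origin at the centre of its underside. Leave alone
- perfume: Square perfume bottle standing in the row, 40 x 40 mm, 62 mm high with its round cap; origin at the centre of its underside. Leave alone
- carton: Small cardboard carton standing in the row, 44 x 36 mm, 60 mm high; origin at the centre of its underside. Leave alone
- claw: Tortoiseshell hair claw, 45 g, standing on its teeth: inverted U, 72 mm high, 38 mm across (x), 34 mm long (y). Spine plate 26 x 34 mm, 38 to 44 mm up; on it a grip fin 10 mm thick (x), 26 mm long, 44 to 72 mm up. Below, two rows of 5 mm teeth; space between the rows 16 mm at the top, 28 at mid height, 22 at the tips, open along y. Origin: centre of the underside, z up
- claw_crook (a point): Middle of the underside of the claw's spine plate, between the two rows of teeth, 38 mm above the claw's underside: this is what rests on the bar when it hangs; same axes as the claw
- comb: Flat wooden comb lying on the cubby floor, 170 mm along its x, 40 mm wide, 8 mm thick; origin near its centre, underside. Leave alone
There are look-alikes about, which are no part of the job. What is shaped like the stand but green or pink is not meant.

How it is judged:
By the outcome, as a careful person would: the job done as asked, in the order asked, and still so for the second after the job is handed in, with the robot touching nothing.
It also fails if it takes over 58 s, if anything falls off the work surface, if the arm or the gripper's body presses on something with over 40 N, if the wrist force passes 120 N, or if a joint passes its speed limit or range.

## Working session

There is one attempt and no reset: what is moved stays moved. The work goes in short steps, Python scripts to look and compute and a tool call to move; the robot and the scene stay as the last step left them, time stands still between calls to the robot, and variables do not carry over. Pictures are saved under pics/ and viewed, at most 10 in all, crops included, and the job is handed in when it is done.

Besides the shell and the picture viewer there is one more tool, called after ">>>" as name(argument=value, ...) on one line, values as JSON. play_rows: Moves the arm, as the interface text tells. Its arguments: {"type":"object","properties":{"gripper":{"type":"array","items":{"type":"number"}},"delta_pos":{"type":"array","items":{"type":"array","items":{"type":"number"}}},"turn":{"type":"array","items":{"type":"array","items":{"type":"number"}}},"squeeze":{"type":"number"}},"required":["gripper","delta_pos","turn"]}

```bash
mkdir -p pics; cat > h.py <<'E'
import numpy as np, cv2
from rig import robot
from scipy.spatial.transform import Rotation as Ro
def cam(n):
    c=robot.camera(n); H=c["color"].shape[0]
    f=H/2/np.tan(np.radians(c["vfov"])/2)
    c["f"]=f; c["K"]=np.array([[f,0,c["cx"]],[0,f,c["cy"]],[0,0,1]]); c["D"]=np.array([c["k1"],0,0,0.])
    c["R"]=np.array(c["R"]);c["t"]=np.array(c["t"]); c["C"]=-c["R"].T@c["t"]; return c
def ray(c,uv):
    p=cv2.undistortPoints(np.array(uv,float).reshape(-1,1,2),c["K"],c["D"]).reshape(-1,2)
    d=np.c_[p,np.ones(len(p))]@c["R"]; return d
def onz(c,uv,z):
    d=ray(c,uv); return c["C"]+d*((z-c["C"][2])/d[:,2])[:,None]
def tri(c1,u1,c2,u2):
    A=[];b=[]
    for c,u in((c1,u1),(c2,u2)):
        d=ray(c,[u])[0]; d/=np.linalg.norm(d); P=np.eye(3)-np.outer(d,d); A.append(P); b.append(P@c["C"])
    return np.linalg.lstsq(np.vstack(A),np.hstack(b),rcond=None)[0]
def proj(c,X):
    return cv2.projectPoints(np.array(X,float).reshape(-1,1,3),cv2.Rodrigues(c["R"])[0],c["t"],c["K"],c["D"])[0].reshape(-1,2)
def save(c,n): cv2.imwrite("pics/"+n,c["color"][...,::-1])
E
python3 - <<'E'
from h import *
for n in("top","side"):
    c=cam(n); save(c,n+"0.png"); print(n,c["C"].round(3),c["R"].round(2).tolist(),c["f"])
o=robot.get_obs(); print({k:np.round(v,3).tolist() for k,v in o.items()})
E
```

```text
top [0.334 0.056 0.989] [[0.01, -1.0, 0.01], [-0.99, -0.01, -0.1], [0.1, -0.01, -0.99]] 407.78584636487676
side [0.371 0.945 0.946] [[-1.0, -0.07, 0.01], [-0.06, 0.7, -0.71], [0.04, -0.71, -0.7]] 432.111864137159
{'time': 0.1, 'q': [-1.309, 0.528, 1.434, 0.0, 1.181, -0.178], 'joint_velocities': [0.002, -0.002, -0.002, -0.0, -0.001, -0.0], 'joint_torque': [0.001, -44.098, -17.715, 0.064, 0.053, -0.0], 'position': [0.267, -0.565, 0.222], 'tool_rot': [0.976, 0.219, -0.0, -0.001], 'ft_force': [0.313, -0.344, -0.254], 'moment': [0.013, -0.019, 0.01], 'grip_force': 0.0, 'grip_width': 0.087}
```

View pics/top0.png

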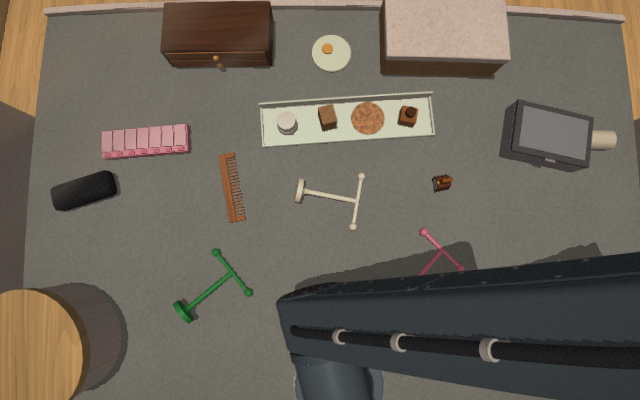

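View pics/side0.png

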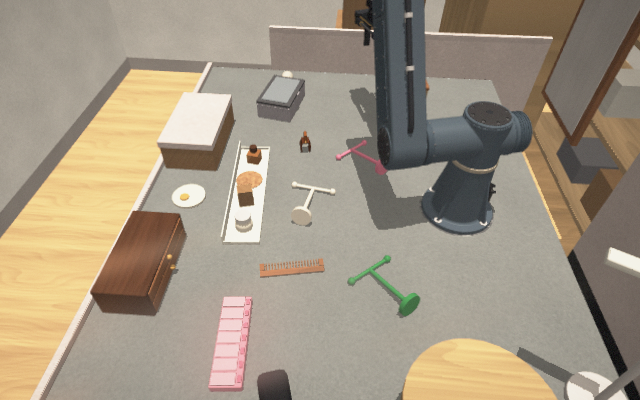

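Look-alikes in the top view:
- White stand at (330,195). The green one at (215,285) and the pink one at (440,253) are decoys.
- Claw at (442,183). The brown perfume bottle (408,117) and carton (327,117) have similar colours.
- Pad at (368,118); the orange round on a plate at (328,48) is not it.

I choose the white stand, the claw at (442,183) and the pad at (368,118). Next I check them in one close crop and measure.

```bash
python3 - <<'E'
from h import *
t=cam("top"); s=cam("side")
T=cv2.resize(t["color"][85:240,255:465],None,fx=3.8,fy=3.8,interpolation=cv2.INTER_CUBIC)[:589]
cv2.imwrite("pics/cropt.png",T[...,::-1])
S=cv2.resize(s["color"][120:240,215:345],None,fx=4.6,fy=4.6,interpolation=cv2.INTER_CUBIC)
cv2.imwrite("pics/crops.png",S[...,::-1]); print(T.shape,S.shape)
# white stand mask (top)
im=t["color"].astype(int); m=((im.min(2)>115)).astype(np.uint8); m[:155]=0;m[240:]=0;m[:,:285]=0;m[:,375:]=0
n,l,st,c=cv2.connectedComponentsWithStats(m); print(st[1:],c[1:])
# pad by hue
def mask(c,f,box):
    x0,y0,x1,y1=box; m=np.zeros(c["color"].shape[:2],np.uint8); m[y0:y1,x0:x1]=f(cv2.cvtColor(c["color"],cv2.COLOR_RGB2HSV)[y0:y1,x0:x1]).astype(np.uint8)
    n,l,st,ce=cv2.connectedComponentsWithStats(m); k=1+np.argmax(st[1:,4]); return (l==k).astype(np.uint8),st[k],ce[k]
f=lambda h:(h[...,0]<20)&(h[...,1]>90)&(h[...,2]>90)
for c,b in((t,(345,95,390,140)),(s,(225,165,270,188))):
    mm,a,ce=mask(c,f,b); e=cv2.fitEllipse(max(cv2.findContours(mm,0,1)[0],key=len)); print("pad",a,ce,e,onz(c,[ce],.005),onz(c,[e[0]],.005))
E
```

```text
(589, 798, 3) (552, 598, 3)
[[295 173  70  57 595]] [[333.98151261 196.3394958 ]]
pad [351 102  33  32 828] [367.28019324 117.84299517] ((367.2665100097656, 117.82946014404297), (31.09891700744629, 32.08708953857422), 102.62964630126953) [[ 0.64609211 -0.06968146  0.005     ]] [[ 0.64612661 -0.0696476   0.005     ]]
pad [236 171  26  17 355] [248.51549296 179.50422535] ((248.46363830566406, 179.4971923828125), (16.166574478149414, 26.023714065551758), 79.35910034179688) [[ 0.64716462 -0.06697175  0.005     ]] [[ 0.64733619 -0.06699001  0.005     ]]
```

View pics/cropt.png

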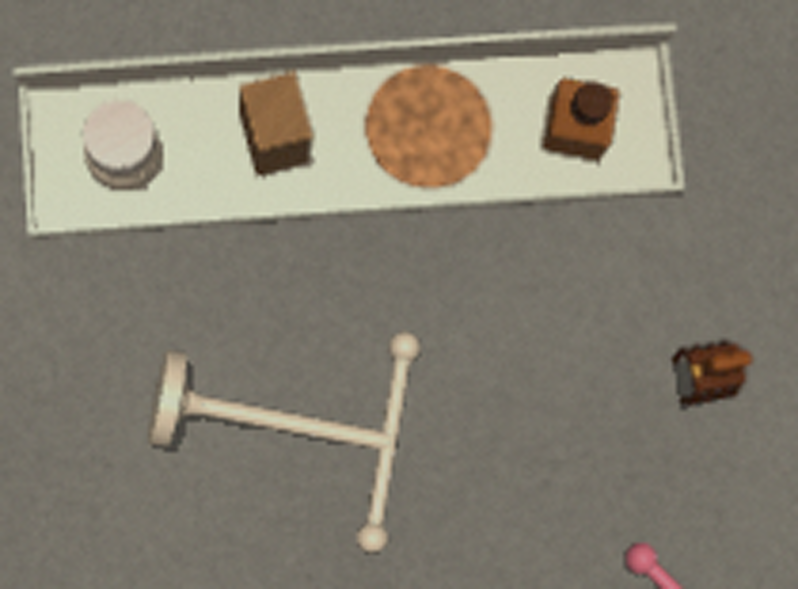

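View pics/crops.png

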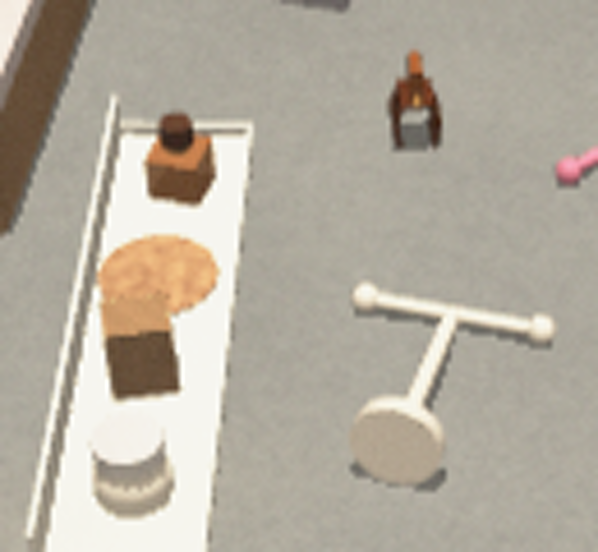

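The crops confirm the choice. Top crop: balls at (404,346) and (372,537), base at left (170,400), claw fin near (733,360) and pad at (428,126). Side crop: balls at (366,295) and (541,327), claw at (415,100) with its fin tip at (415,55).

```bash
cat > m.py <<'E'
from h import *
t=cam("top"); s=cam("side")
tu=lambda x,y:((x+.5)/3.8-.5+255,(y+.5)/3.8-.5+85)
su=lambda x,y:((x+.5)/4.6-.5+215,(y+.5)/4.6-.5+120)
E
python3 - <<'E'
from m import *
for n,a,b in(("A",tu(404,346),su(366,295)),("B",tu(372,537),su(541,327))):
    print(n,onz(t,[a],.01).round(4),onz(s,[b],.01).round(4),tri(t,a,s,b).round(4))
A=(onz(t,[tu(404,346)],.01)[0]+onz(s,[su(366,295)],.01)[0])/2;B=(onz(t,[tu(372,537)],.01)[0]+onz(s,[su(541,327)],.01)[0])/2
M=(A+B)/2; e=A-B; print("len",np.linalg.norm(e)); e/=np.linalg.norm(e)
hz=np.array([e[1],-e[0],0]); hz*=np.sign(-hz[1]); print("M",M,"bar",np.degrees(np.arctan2(e[1],e[0])),"zdir",hz)
z=hz*np.cos(np.radians(8)); z[2]=-np.sin(np.radians(8)); O=M-.15*z; print("O",O,"s80",O+.08*z)
print("pred base in top/side:",proj(t,[O]),proj(s,[O]), "meas side",su(397,442),"top",tu(162,401))
# claw
print("fin top", onz(t,[tu(733,360)],.072), onz(s,[su(415,55)],.072),tri(t,tu(733,360),s,su(415,55)))
im=cv2.cvtColor(t["color"],cv2.COLOR_RGB2HSV)
for c,y0,y1,x0,x1 in((t,170,195,430,457),):
    I=c["color"][y0:y1,x0:x1].astype(int); print(I[...,0])
# lane corners for yaw
print("lane front", onz(t,[tu(32,233),tu(683,188)],.012))
E
```

```text
A [[ 0.4989 -0.0522  0.01  ]] [[ 0.4981 -0.0548  0.01  ]] [ 0.4981 -0.0519  0.0128]
B [[ 0.3766 -0.0314  0.01  ]] [[ 0.3761 -0.0336  0.01  ]] [ 0.3763 -0.0312  0.0123]
len 0.12399285650585873
M [ 0.43743813 -0.0430112   0.01      ] bar -9.76712791436616 zdir [-0.16964412 -0.98550539  0.        ]
O [0.4626371  0.10337598 0.03087597] s80 [0.44919765 0.02530282 0.01974212]
pred base in top/side: [[296.39935441 188.87769921]] [[300.35493495 216.41806813]] meas side (300.9130434782609, 215.69565217391306) top (297.2631578947368, 190.1578947368421)
fin top [[ 0.48183794 -0.24549075  0.072     ]] [[ 0.48174596 -0.25038134  0.072     ]] [ 0.48111454 -0.2439491   0.07669497]
[[115 117 117 118 118 114 116 117 118 121 121 121 118 118 117 116 118 114
  118 120 122 117 115 118 118 119 116]
 [115 117 115 115 117 119 117 117 117 121 118 120 120 121 119 118 113 116
  117 117 120 118 117 114 116 120 119]
 [116 118 115 118 113 120 118 120 120 119 122 122 118 119 119 116 117 120
  121 118 115 118 112 117 116 119 118]
 [117 116 115 117 118 118 117 121 118 117 119 121 117 119 114 117 117 119
  119 117 11
[... 1790 characters left out ...]
9  75
   94 113 119 119 118 115 118 118 117]
 [118 116 116  97  40  39  38  51  49  50  57  62  67  81 111 107 110 112
  114 117 118 119 118 119 114 116 118]
 [113 114 112 112  59  57  58  77  68  77 111 111 112 113 113 116 117 121
  120 120 116 121 118 119 118 119 120]
 [113 116 117 115  70  75 112 113 114 113 116 116 116 117 116 115 118 119
  118 120 117 118 116 115 119 120 119]
 [119 116 118 115 112 112 114 116 116 120 119 117 112 113 119 115 116 115
  118 120 120 119 119 116 119 124 121]
 [117 117 116 115 118 113 117 115 113 117 118 116 112 118 117 120 116 118
  116 115 117 116 118 119 120 121 120]]
lane front [[ 0.57076012  0.18733709  0.012     ]
 [ 0.60486149 -0.23567945  0.012     ]]
```

```bash
cat > g.py <<'E'
from h import *
def ori(y,z):
    y=np.array(y,float);z=np.array(z,float);y/=np.linalg.norm(y);z-=y*(z@y);z/=np.linalg.norm(z)
    return Ro.from_matrix(np.c_[np.cross(y,z),y,z])
def rel(p,R=None):
    o=robot.get_obs(); q=Ro.from_quat(o["tool_rot"]); R=R or q
    d=q.inv().apply(np.array(p)-o["position"])*100; v=(q.inv()*R).as_rotvec()
    print("pos cm",d.round(2),"turn",v.round(3),"deg",np.degrees(np.linalg.norm(v)).round(1))
a=np.radians(33); up=np.array([.162,.987,0])
y0=[.987,-.162,0]; Rg=ori(y0,up*np.sin(a)-np.array([0,0,np.cos(a)])); zg=Rg.as_matrix()[:,2]
P=np.array([.448,.0253,.0197]); G=P+.013*zg
E
python3 -c "
from g import *
print('grasp TCP',G,zg)
rel(G-.12*zg,Rg); rel(G,Rg)"
```

```text
grasp TCP [0.44914694 0.03228784 0.00879795] [ 0.08822612  0.5375258  -0.8386192 ]
pos cm [ 38.28 -40.84  11.31] turn [ 0.278  0.529 -0.94 ] deg 63.8
pos cm [ 41.99 -46.21  21.38] turn [ 0.278  0.529 -0.94 ] deg 63.8
```

>>> play_rows(gripper=[-1,-1,-1,-1,-1,-1,-1,-1,-1,-1,-1,-1], delta_pos=[[3.8,-4.1,0],[7.6,-8.2,0],[11.4,-12.3,1],[15.2,-16.4,2],[19,-20.5,3],[22.8,-24.6,4],[26.6,-28.7,6],[30.4,-32.8,8],[34.2,-36.9,10],[38.28,-40.84,11.31],[38.28,-40.84,11.31],[38.28,-40.84,11.31]], turn=[[0.03,0.06,-0.1],[0.06,0.12,-0.2],[0.09,0.17,-0.3],[0.12,0.23,-0.41],[0.15,0.29,-0.52],[0.19,0.35,-0.63],[0.22,0.41,-0.73],[0.25,0.47,-0.83],[0.278,0.529,-0.94],[0.278,0.529,-0.94],[0.278,0.529,-0.94],[0.278,0.529,-0.94]], squeeze=50)

```text
time: 1.8
position: [0.4391, -0.033, 0.1094]
tool_rot: [0.731, 0.621, 0.216, -0.183]
ft_force: [0.7, -0.1, 1.1]
grip_width: 0.0872
grip_force: 0.0
```

```bash
python3 -c "
from g import *
o=robot.get_obs();print(o['time'],o['q'],o['position'])
rel(G-.12*zg,Rg); rel(G,Rg); save(cam('top'),'t1.png')
c=cam('side');cv2.imwrite('pics/s1.png',cv2.resize(c['color'][60:300,180:500],None,fx=2,fy=2)[...,::-1])"
```

```text
1.8 [-0.69073148  0.60206313  1.98310505  0.60683401  0.96585827 -0.98458606] [ 0.43909228 -0.03303632  0.1094156 ]
pos cm [ 0.06 -0.07  0.04] turn [0.    0.002 0.002] deg 0.2
pos cm [ 0.09 -0.07 12.04] turn [0.    0.002 0.002] deg 0.2
```

View pics/s1.png

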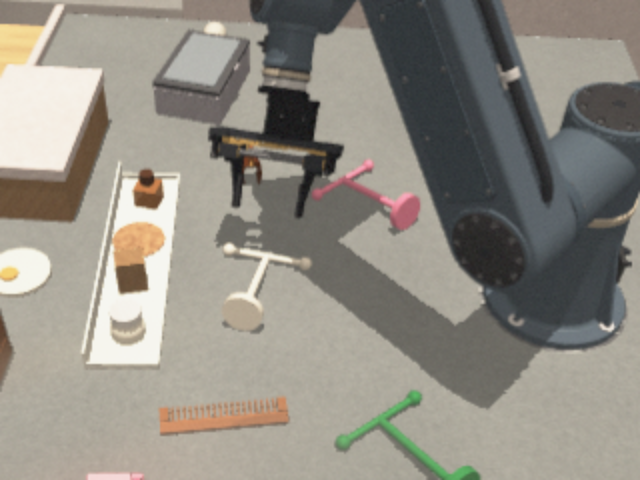

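The side crop shows the gripper over the white stand, with the fingers straddling the stem line. The stand is at crop (250,275), untouched. Descending and closing.

>>> play_rows(gripper=[-1,-1,-1,-1,-1,-1,1,1,1,1,1], delta_pos=[[0.1,-0.07,3],[0.1,-0.07,6],[0.1,-0.07,9],[0.1,-0.07,11],[0.1,-0.07,12],[0.1,-0.07,12],[0.1,-0.07,12],[0.1,-0.07,12],[0.1,-0.07,12],[0.1,-0.07,12],[0.1,-0.07,12]], turn=[[0,0,0],[0,0,0],[0,0,0],[0,0,0],[0,0,0],[0,0,0],[0,0,0],[0,0,0],[0,0,0],[0,0,0],[0,0,0]], squeeze=50)

```text
time: 3.28
position: [0.4487, 0.0328, 0.0094]
tool_rot: [0.731, 0.621, 0.216, -0.184]
ft_force: [-0.3, -0.0, 0.0]
grip_width: 0.0448
grip_force: 0.0
```

>>> play_rows(gripper=[1,1,1,1,1,1], delta_pos=[[0,0,0],[0,0,0],[0,0,0],[0,0,0],[0,0,0],[0,0,0]], turn=[[0,0,0],[0,0,0],[0,0,0],[0,0,0],[0,0,0],[0,0,0]])

```text
time: 4.03
position: [0.4486, 0.0328, 0.0093]
tool_rot: [0.731, 0.621, 0.216, -0.184]
ft_force: [0.1, -0.1, 0.5]
grip_width: 0.0105
grip_force: 49.8
```

```bash
python3 -c "
from g import *
o=robot.get_obs();print(o['time'],o['position'],o['grip_width'],o['grip_force'],o['ft_force'])
p=o['position']; rel(np.array(p)+[0,0,.2])
# upright: rotate 98deg about tool y so stand z -> up ; then extra yaw 0
q=Ro.from_quat(o['tool_rot'])
for sg in(-1,1):
  R=q*Ro.from_rotvec([0,sg*np.radians(98),0]); print(sg,R.as_matrix()[:,2])
"
```

```text
4.025 [0.4486367  0.03278358 0.00926952] 0.010465851129005577 49.80729639530182 [ 0.09151857 -0.13500294  0.46433574]
pos cm [ 10.88   0.   -16.78] turn [0. 0. 0.] deg 0.0
-1 [-0.14647884 -0.89482133 -0.42170931]
1 [0.12201993 0.74544649 0.65530197]
```

>>> play_rows(gripper=[1,1,1,1,1,1], delta_pos=[[0.55,0,-0.85],[2.2,0,-3.4],[4.9,0,-7.6],[7.6,0,-11.8],[10.9,0,-16.8],[10.9,0,-16.8]], turn=[[0,0,0],[0,0,0],[0,0,0],[0,0,0],[0,0,0],[0,0,0]])

```text
time: 4.78
position: [0.45, 0.0322, 0.2131]
tool_rot: [0.73, 0.622, 0.217, -0.179]
ft_force: [0.5, -0.2, -3.0]
grip_width: 0.0107
grip_force: 49.8
```

>>> play_rows(gripper=[1,1,1,1,1,1,1,1,1,1,1,1], delta_pos=[[0,0,0],[0,0,0],[0,0,0],[0,0,0],[0,0,0],[0,0,0],[0,0,0],[0,0,0],[0,0,0],[0,0,0],[0,0,0],[0,0,0]], turn=[[0,-0.16,0],[0,-0.33,0],[0,-0.5,0],[0,-0.67,0],[0,-0.84,0],[0,-1.01,0],[0,-1.18,0],[0,-1.35,0],[0,-1.52,0],[0,-1.65,0],[0,-1.71,0],[0,-1.71,0]])

```text
time: 6.28
position: [0.4476, 0.0331, 0.2071]
tool_rot: [0.641, 0.547, -0.411, 0.347]
ft_force: [0.4, -0.5, -1.5]
grip_width: 0.0103
grip_force: 49.8
```

```bash
python3 -c "
from g import *
o=robot.get_obs();print(o['time'],o['q'],o['position'],o['grip_width'],o['grip_force'],o['ft_force'])
q=Ro.from_quat(o['tool_rot']);print(q.as_matrix().round(3))
c=cam('side');t=cam('top');u=proj(c,[o['position']])[0];v=proj(t,[o['position']])[0];print(u,v)
def cr(c,u,w):
  x=int(np.clip(u[0]-w,0,640-2*w));y=int(np.clip(u[1]-w,0,400-2*w));print(x,y);return cv2.resize(c['color'][y:y+2*w,x:x+2*w],(400,400),interpolation=cv2.INTER_CUBIC)
cv2.imwrite('pics/b2.png',np.hstack([cr(c,u,100),cr(t,v,100)])[...,::-1])"
```

```text
6.275 [ 0.36390985  0.74527491  1.68086202 -0.90056345  1.55241107  0.96204538] [0.44759159 0.03313869 0.20714193] 0.010304873714199811 49.75878953933716 [ 0.40310244 -0.479019   -1.52777794]
[[ 0.063  0.987 -0.148]
 [ 0.417 -0.161 -0.895]
 [-0.907 -0.006 -0.421]]
[307.78090304 153.52829995] [328.24699537 184.64528303]
207 53
228 84
```

View pics/b2.png

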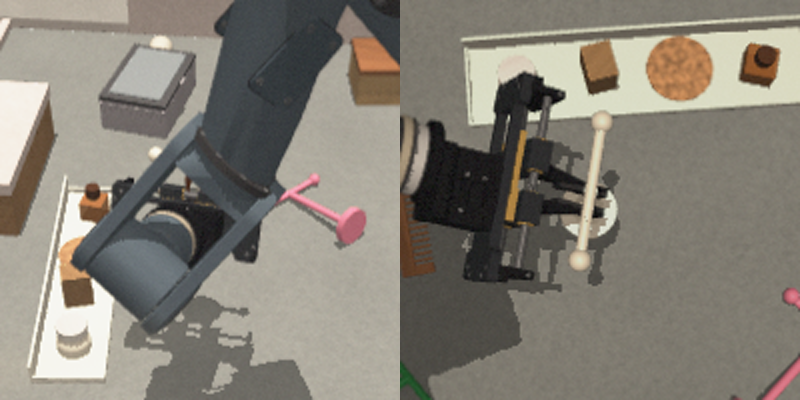

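The stand is held upright. In the right half (top view) the balls are at composite (601,122) and (580,259), and the base shows at (590,213). Checking the tilt from these before placing.

```bash
python3 -c "
from g import *
t=cam('top');o=robot.get_obs()
u=lambda x,y:((x-400+.5)/2-.5+228,(y+.5)/2-.5+84)
zt=Ro.from_quat(o['tool_rot']).as_matrix()[:,2]; S=np.array(o['position'])-.013*zt
for h in(.07,):
  A,B=onz(t,[u(601,122),u(580,259)],S[2]+h);print(A,B,(A+B)/2,np.linalg.norm(A-B),'S',S)
# base disc ellipse by white mask
im=t['color'].astype(int);m=((im.min(2)>150)).astype(np.uint8);m[:170]=0;m[205:]=0;m[:,:305]=0;m[:,340:]=0
print('\n'.join(''.join('#' if v else '.' for v in r[300:345]) for r in m[165:210]))
print('pred base centre top face',proj(t,[S-[0,0,.068]]))
th=np.linspace(0,2*np.pi,9)[:-1]; print(proj(t,[S+[.03*np.cos(a),.03*np.sin(a),-.068] for a in th]).round(1).tolist())
"
```

```text
[0.50738965 0.03565382 0.28486575] [0.38614505 0.05343052 0.28486575] [0.44676735 0.04454217 0.28486575] 0.12254086647378098 S [0.45023588 0.04425934 0.21486575]
.............................................
.............................................
.............................................
.............................................
.............................................
.......................####..................
.......................####..................
.......................####..................
......................####...................
......................####...................
......................####...................
......................####...................
......................####...................
......................####...................
.....................#####......#............
.....................####.......##...........
.....................####.......##...........
.....................####.......####.........
....................#####.......####.........
.....................####.........##.........
..................
[... 616 characters left out ...]
.........
.............###########....###..............
..............###.####......##...............
.................#####.....#.................
..................####.......................
.................#####.......................
.................####........................
.............................................
.............................................
.............................................
.............................................
.............................................
pred base centre top face [[322.04779243 187.51926013]]
[[322.1, 173.3], [311.9, 177.4], [307.7, 187.4], [311.8, 197.6], [322.0, 201.8], [332.2, 197.7], [336.4, 187.6], [332.2, 177.5]]
```

```bash
python3 -c "
from g import *
o=robot.get_obs();q=Ro.from_quat(o['tool_rot']);S=np.array(o['position'])-.013*q.as_matrix()[:,2]
for z in(.2149,.125,.09,.085): print(z,(q.inv().apply(np.array([.646,-.071,z])-S)*100).round(2))
print('per cm down',q.inv().apply([0,0,-1]).round(3))
"
```

```text
0.2149 [-3.49 21.18  7.42]
0.125 [ 4.66 21.19 11.23]
0.09 [ 7.83 21.2  12.71]
0.085 [ 8.28 21.2  12.92]
per cm down [0.906 0.001 0.423]
```

>>> play_rows(gripper=[1,1,1,1,1,1,1,1,1,1,1], delta_pos=[[-0.3,1.6,0.6],[-0.8,5,1.7],[-1.5,9,3.1],[-2.2,13,4.5],[-2.9,17,6],[-3.5,21.2,7.4],[-3.5,21.2,7.4],[-1,21.2,8.6],[2,21.2,10],[4.66,21.2,11.23],[4.66,21.2,11.23]], turn=[[0,0,0],[0,0,0],[0,0,0],[0,0,0],[0,0,0],[0,0,0],[0,0,0],[0,0,0],[0,0,0],[0,0,0],[0,0,0]])

```text
time: 7.8
position: [0.6428, -0.0829, 0.1179]
tool_rot: [0.642, 0.547, -0.412, 0.346]
ft_force: [0.3, -0.0, -1.3]
grip_width: 0.0106
grip_force: 49.8
```

```bash
cat > chk.py <<'E'
from g import *
import sys
o=robot.get_obs();q=Ro.from_quat(o['tool_rot']);S=np.array(o['position'])-.013*q.as_matrix()[:,2]
print(o['time'],np.round(o['q'],2),'S',S,o['grip_force'],o['ft_force']); print(q.as_matrix().round(3))
for z in(.09,.085,.08): print(z,(q.inv().apply(np.array([.646,-.071,z])-S)*100).round(2))
c=cam('side');t=cam('top')
def cr(c,x,y,w=70): return cv2.resize(c['color'][y:y+2*w,x:x+2*w],(400,400),interpolation=cv2.INTER_CUBIC)
cv2.imwrite('pics/'+sys.argv[1],np.hstack([cr(c,180,90),cr(t,300,55)])[...,::-1])
print('pred balls top',(proj(t,[S+[.062*.987,-.062*.162,.07],S-[.062*.987,-.062*.162,-.07]])-[300,55])*400/140+[400,0], 'pad',(proj(t,[[.646,-.071,.005]])-[300,55])*400/140+[400,0])
E
python3 chk.py p3.png
```

```text
7.8 [ 0.11  0.99  1.32 -1.07  1.47  0.77] S [ 0.64471611 -0.07124763  0.12340664] 49.76572930812836 [ 0.29969384 -0.00383637 -1.29220395]
[[ 0.063  0.987 -0.15 ]
 [ 0.416 -0.162 -0.894]
 [-0.907 -0.006 -0.421]]
0.09 [3.05 0.14 1.37]
0.085 [3.5  0.14 1.58]
0.08 [3.96 0.15 1.79]
pred balls top [[639.44827092  20.66167491]
 [614.34116561 183.59839817]] pad [[593.73613563 179.67216437]]
```

View pics/p3.png

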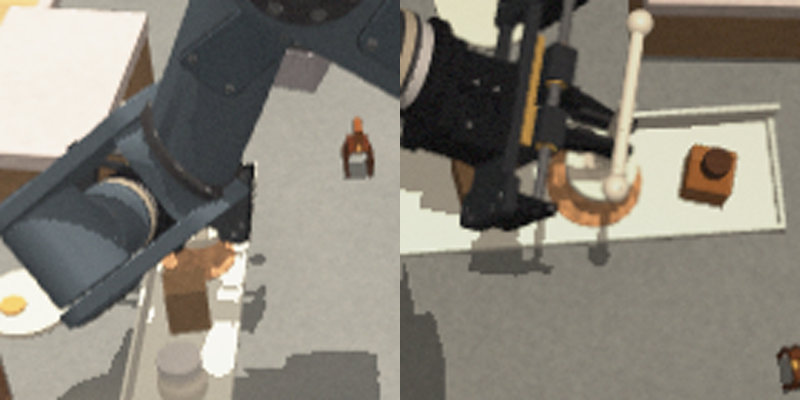

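The top view shows the balls at composite (640,22) and (616,187), which agrees with prediction. The base hangs over the cork pad at (594,180), and the neighbours are untouched. Lowering.

>>> play_rows(gripper=[1,1,1,1,1,1,1], delta_pos=[[0.8,0.14,0.36],[1.7,0.14,0.75],[2.5,0.14,1.12],[3.0,0.14,1.35],[3.15,0.14,1.42],[3.3,0.14,1.49],[3.3,0.14,1.49]], turn=[[0,0,0],[0,0,0],[0,0,0],[0,0,0],[0,0,0],[0,0,0],[0,0,0]])

```text
time: 8.78
position: [0.6461, -0.0822, 0.0838]
tool_rot: [0.643, 0.546, -0.41, 0.348]
ft_force: [1.0, -0.3, -2.2]
grip_width: 0.0104
grip_force: 49.8
```

```bash
python3 -c "
from g import *
o=robot.get_obs();q=Ro.from_quat(o['tool_rot']);print(np.array(o['position'])-.013*q.as_matrix()[:,2],o['ft_force'],o['moment'])"
```

```text
[ 0.64801654 -0.07058001  0.08925997] [ 1.01456625 -0.31073366 -2.15798929] [ 0.83620023 -0.23499703 -0.0053963 ]
```

>>> play_rows(gripper=[1,1,1,1,1], delta_pos=[[0.09,-0.15,0.04],[0.18,-0.15,0.08],[0.27,-0.15,0.12],[0.27,-0.15,0.12],[0.27,-0.15,0.12]], turn=[[0,0,0],[0,0,0],[0,0,0],[0,0,0],[0,0,0]])

```text
time: 9.4
position: [0.6446, -0.0819, 0.0808]
tool_rot: [0.643, 0.546, -0.41, 0.348]
ft_force: [0.5, 0.2, -1.9]
grip_width: 0.0104
grip_force: 49.8
```

>>> play_rows(gripper=[1,1,1], delta_pos=[[0.09,0,0.04],[0.09,0,0.04],[0.09,0,0.04]], turn=[[0,0,0],[0,0,0],[0,0,0]])

```text
time: 9.78
position: [0.6449, -0.082, 0.0806]
tool_rot: [0.643, 0.546, -0.41, 0.349]
ft_force: [0.0, 1.2, 2.7]
grip_width: 0.0108
grip_force: 49.8
```

>>> play_rows(gripper=[1,1,1], delta_pos=[[0.09,0,0.04],[0.09,0,0.04],[0.09,0,0.04]], turn=[[0,0,0],[0,0,0],[0,0,0]])

```text
time: 10.15
position: [0.6453, -0.082, 0.0805]
tool_rot: [0.642, 0.545, -0.41, 0.349]
ft_force: [0.9, 2.0, 5.5]
grip_width: 0.0105
grip_force: 49.9
```

Contact is felt at about +7 N. Opening gently, then backing off along the tool axis.

>>> play_rows(gripper=[0.7,0.5,0.2,0,0,0,0,0], delta_pos=[[0,0,0],[0,0,0],[0,0,0],[0,0,0],[0,0,0],[0,0,0],[0,0,0],[0,0,0]], turn=[[0,0,0],[0,0,0],[0,0,0],[0,0,0],[0,0,0],[0,0,0],[0,0,0],[0,0,0]], squeeze=10)

```text
time: 11.15
position: [0.6446, -0.0819, 0.0788]
tool_rot: [0.643, 0.546, -0.41, 0.348]
ft_force: [0.1, -0.4, 0.3]
grip_width: 0.0435
grip_force: 0.0
```

>>> play_rows(gripper=[0,0,0,0,0,0,0,0], delta_pos=[[0,0,-1.5],[0,0,-4.5],[0,0,-9],[-1,0,-13],[-5,0,-15],[-9,0,-17],[-12,0,-18],[-12,0,-18]], turn=[[0,0,0],[0,0,0],[0,0,0],[0,0,0],[0,0,0],[0,0,0],[0,0,0],[0,0,0]])

```text
time: 12.15
position: [0.6638, 0.0303, 0.2674]
tool_rot: [0.644, 0.545, -0.407, 0.35]
ft_force: [0.4, 0.2, 0.1]
grip_width: 0.0436
grip_force: 0.0
```

```bash
python3 chk.py p4.png
```

```text
12.15 [ 0.26  0.86  1.11 -1.    1.74  0.56] S [0.66564392 0.04188434 0.27293518] 0.0 [0.39559208 0.16222202 0.05492481]
[[ 0.075  0.987 -0.143]
 [ 0.418 -0.161 -0.894]
 [-0.905  0.007 -0.425]]
0.09 [11.7  -0.25 18.14]
0.085 [12.15 -0.25 18.35]
0.08 [12.6  -0.26 18.57]
pred balls top [[ 490.76069047 -123.18061464]
 [ 456.08707474   69.09810507]] pad [[593.73613563 179.67216437]]
```

View pics/p4.png

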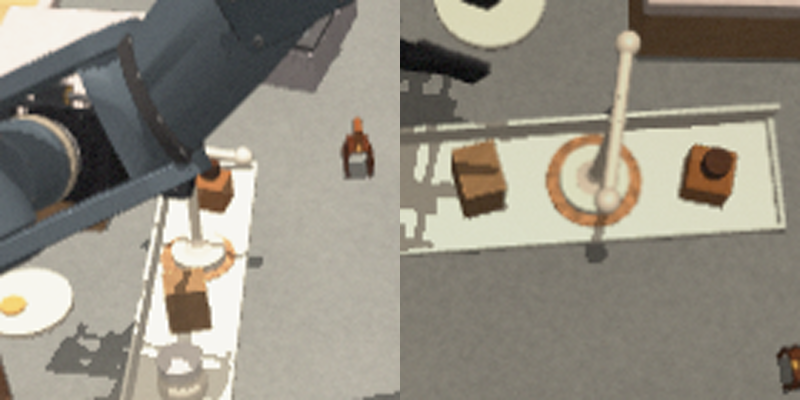

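The stand stands upright on the pad: base at composite (590,180), centred in the cork ring, and balls at (628,42) and (606,199). Carton and perfume bottle have not moved. Now measuring the bar and the claw.

```bash
cat > cl.py <<'E'
from g import *
t=cam('top');s=cam('side')
u=lambda x,y:((x-400+.5)*.35-.5+300,(y+.5)*.35-.5+55)
A,B=onz(t,[u(628,42),u(606,199)],.155); M=(A+B)/2; e=(A-B)/np.linalg.norm(A-B)
print('bar mid',M,'len',np.linalg.norm(A-B),'yaw',np.degrees(np.arctan2(e[1],e[0])))
us=lambda x,y:((x+.5)*.35-.5+180,(y+.5)*.35-.5+90)
print('ball A side',onz(s,[us(244,156)],.155),'top A',A,tri(t,u(628,42),s,us(244,156)))
for n,c,(x0,y0,x1,y1) in(('top',t,(425,168,460,198)),('side',s,(295,125,318,158))):
    h=cv2.cvtColor(c['color'],cv2.COLOR_RGB2HSV); 
    m=((h[...,1]>110)).astype(np.uint8); k=np.zeros_like(m);k[y0:y1,x0:x1]=1;m*=k
    cn=max(cv2.findContours(m,0,1)[0],key=cv2.contourArea); print(n,'rect',cv2.minAreaRect(cn),cv2.boundingRect(cn))
    b=(m>0)&(h[...,2]>115); ys,xs=np.nonzero(b); print('bright',xs.mean(),ys.mean(),xs.min(),xs.max(),ys.min(),ys.max())
    print('\n'.join(' '.join('%3d'%c['color'][y,x,0] if m[y,x] else '  .' for x in range(x0,x1)) for y in range(y0,y1)) if n=='side' else '')
print(onz(t,[(447.2,180)],.072),onz(t,[(441.8,183.3)],.022))
E
python3 cl.py
```

```text
bar mid [ 0.64585704 -0.06902574  0.155     ] len 0.12419672796399576 yaw -8.494123336944288
ball A side [[ 0.58263478 -0.06283396  0.155     ]] top A [ 0.70727425 -0.07819816  0.155     ] [ 0.63132203 -0.06093461  0.18702719]
top rect ((442.71197509765625, 182.41598510742188), (14.310836791992188, 19.856285095214844), 79.69515228271484) (432, 175, 21, 16)
bright 445.48837209302326 179.90697674418604 437 452 177 184

side rect ((304.2115173339844, 141.0576934814453), (19.415496826171875, 9.41357421875), 78.69007110595703) (300, 131, 11, 20)
bright 304.8787878787879 137.78787878787878 301 308 131 142
  .   .   .   .   .   .   .   .   .   .   .   .   .   .   .   .   .   .   .   .   .   .   .
  .   .   .   .   .   .   .   .   .   .   .   .   .   .   .   .   .   .   .   .   .   .   .
  .   .   .   .   .   .   .   .   .   .   .   .   .   .   .   .   .   .   .   .   .   .   .
  .   .   .   .   .   .   .   .   .   .   .   .   .   .   .   .   .   .   .   .   .   .   .
  .   .   .   .   .   .   .   .   .   .   .   .   .   .   .   .   .   .   .   .   .   .   .
  .   .   .   .   .   .   .   .  
[... 1922 characters left out ...]
   .   .   .   .   .   .   .   .   .   .   .   .   .   .   .   .   .
  .   .   .   .   .   .   .   .   .   .   .   .   .   .   .   .   .   .   .   .   .   .   .
  .   .   .   .   .   .   .   .   .   .   .   .   .   .   .   .   .   .   .   .   .   .   .
  .   .   .   .   .   .   .   .   .   .   .   .   .   .   .   .   .   .   .   .   .   .   .
  .   .   .   .   .   .   .   .   .   .   .   .   .   .   .   .   .   .   .   .   .   .   .
  .   .   .   .   .   .   .   .   .   .   .   .   .   .   .   .   .   .   .   .   .   .   .
  .   .   .   .   .   .   .   .   .   .   .   .   .   .   .   .   .   .   .   .   .   .   .
[[ 0.48035999 -0.24468015  0.072     ]] [[ 0.48013869 -0.24749667  0.022     ]]
```

```bash
cat >> g.py <<'E'
Rc=ori([.983,.181,0],[0,0,-1]); C=np.array([.481,-.248,.050])
Rh=ori([.155,.988,0],[0,0,-1]); Hc=np.array([.6173,-.0662,.172])
E
python3 -c "
from g import *
rel([.48,.02,.27],Rc); rel([.48,-.1,.26],Rc);rel(C+[0,0,.09],Rc)"
```

```text
pos cm [ -2.32 -17.82   3.19] turn [-0.198  1.123 -0.304] deg 67.6
pos cm [ -6.41 -15.88  14.35] turn [-0.198  1.123 -0.304] deg 67.6
pos cm [ -1.69 -13.36  32.63] turn [-0.198  1.123 -0.304] deg 67.6
```

>>> play_rows(gripper=[0,0,0,0,0,0,0,0,0,0,0,0], delta_pos=[[-0.5,-4,0.7],[-1.2,-9,1.6],[-1.8,-14,2.5],[-2.32,-17.8,3.2],[-3.7,-17,7],[-5,-16.5,10.6],[-6.4,-15.9,14.35],[-5.2,-15.3,19],[-4,-14.6,23.7],[-2.8,-14,28.3],[-1.69,-13.36,32.63],[-1.69,-13.36,32.63]], turn=[[-0.02,0.14,-0.04],[-0.05,0.28,-0.08],[-0.08,0.43,-0.12],[-0.1,0.58,-0.16],[-0.13,0.73,-0.2],[-0.15,0.88,-0.24],[-0.18,1.02,-0.28],[-0.198,1.123,-0.304],[-0.198,1.123,-0.304],[-0.198,1.123,-0.304],[-0.198,1.123,-0.304],[-0.198,1.123,-0.304]])

```text
time: 13.85
position: [0.4803, -0.2494, 0.1377]
tool_rot: [0.642, 0.767, 0.001, -0.002]
ft_force: [-0.4, 0.1, 0.5]
grip_width: 0.0436
grip_force: 0.0
```

```bash
python3 -c "
from g import *
o=robot.get_obs();print(o['time'],np.round(o['q'],2),o['position'],o['ft_force'])
rel(C,Rc)
c=cam('side');t=cam('top')
def cr(c,x,y,w=50): return cv2.resize(c['color'][y:y+2*w,x:x+2*w],(400,400),interpolation=cv2.INTER_CUBIC)
cv2.imwrite('pics/p5.png',np.hstack([cr(c,250,80),cr(t,390,130)])[...,::-1])"
```

```text
13.85 [-0.69  0.54  1.72  0.    0.89 -0.87] [ 0.48032925 -0.24935141  0.13767423] [-0.35696023  0.09394038  0.54366507]
pos cm [0.09 0.1  8.77] turn [-0.001 -0.004 -0.004] deg 0.3
```

View pics/p5.png

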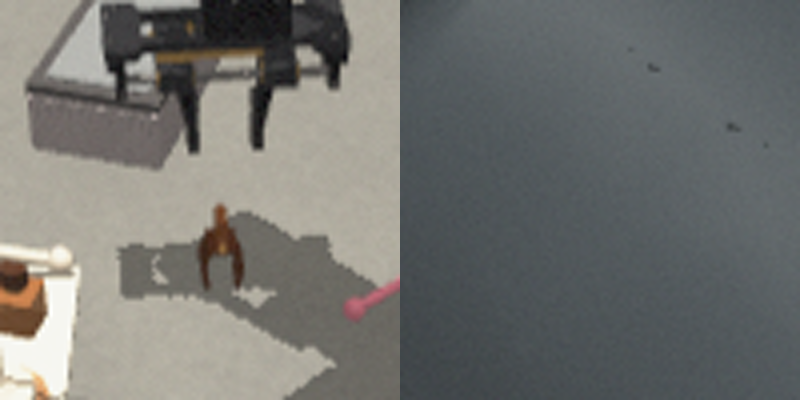

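The side view shows the claw fin at crop (221,210), centred between the fingertips at (193,150) and (258,148). Descending and gripping the fin.

>>> play_rows(gripper=[0,0,0,0,0,1,1,1,1,1,1], delta_pos=[[0.09,0.1,3],[0.09,0.1,6],[0.09,0.1,8],[0.09,0.1,8.77],[0.09,0.1,8.77],[0.09,0.1,8.77],[0.09,0.1,8.77],[0.09,0.1,8.77],[0.09,0.1,8.77],[0.09,0.1,8.77],[0.09,0.1,8.77]], turn=[[0,0,0],[0,0,0],[0,0,0],[0,0,0],[0,0,0],[0,0,0],[0,0,0],[0,0,0],[0,0,0],[0,0,0],[0,0,0]], squeeze=15)

```text
time: 15.32
position: [0.4832, -0.2473, 0.0535]
tool_rot: [0.64, 0.768, 0.001, 0.001]
ft_force: [0.6, -0.2, 0.7]
grip_width: 0.0097
grip_force: 15.0
```

```bash
python3 -c "
from g import *
o=robot.get_obs();print(o['time'],o['position'],o['ft_force'],o['grip_width'],o['grip_force'])
rel(np.array(o['position'])+[0,0,.2]); rel(Hc+[-.1,-.05,.1],Rh); rel(Hc+[0,0,.07],Rh)"
```

```text
15.325 [ 0.48315273 -0.24727535  0.05348834] [ 0.5590515  -0.17215423  0.6652921 ] 0.009738708761651324 14.992019087076187
pos cm [ -0.02   0.07 -20.  ] turn [0. 0. 0.] deg 0.0
pos cm [ 12.26   5.8  -21.84] turn [ 0.002  0.003 -1.234] deg 70.7
pos cm [ 15.37  16.53 -18.81] turn [ 0.002  0.003 -1.234] deg 70.7
```

>>> play_rows(gripper=[1,1,1,1,1,1,1,1,1,1,1,1], delta_pos=[[0,0.07,-2],[0,0.07,-7],[0,0.07,-13],[0,0.07,-19],[2.5,2.7,-20.5],[5,5.4,-20.5],[7.5,8.1,-20.5],[10,10.8,-20.5],[12.5,13.5,-20.5],[14.5,15.7,-20.5],[15.4,16.5,-20.5],[15.4,16.5,-20.5]], turn=[[0,0,0],[0,0,0],[0,0,0],[0,0,-0.16],[0,0,-0.32],[0,0,-0.48],[0,0,-0.64],[0,0,-0.8],[0,0,-0.96],[0,0,-1.12],[0,0,-1.234],[0,0,-1.234]])

```text
time: 16.82
position: [0.6167, -0.0649, 0.2583]
tool_rot: [0.077, 0.997, 0.0, 0.001]
ft_force: [-1.0, -0.0, -0.7]
grip_width: 0.01
grip_force: 15.0
```

```bash
python3 -c "
from g import *
for i in range(4):
  o=robot.get_obs();print(o['position'],o['grip_width'],o['grip_force']);c=cam('side')
print(o['time'],np.round(o['q'],2),o['ft_force'])
rel(Hc,Rh); t=cam('top')
def cr(c,x,y,w=50): return cv2.resize(c['color'][y:y+2*w,x:x+2*w],(400,400),interpolation=cv2.INTER_CUBIC)
print('pred px top',proj(t,[o['position']]),'side',proj(c,[o['position']]))
cv2.imwrite('pics/p6.png',np.hstack([cr(c,200,70),cr(t,310,55)])[...,::-1])"
```

```text
[ 0.61673731 -0.06493164  0.25826639] 0.009995756192050408 14.99031275510788
[ 0.61642731 -0.0656193   0.25829077] 0.009775321983181052 14.990617632865906
[ 0.61631801 -0.06605823  0.25845116] 0.00982160049675333 14.990744590759277
[ 0.61632171 -0.06636947  0.25857633] 0.009534192611209222 14.990858137607574
16.975 [-0.29  0.48  1.41  0.    1.25 -1.7 ] [-0.4727247  -0.72594105 -0.25006508]
pos cm [-0.06  0.04  8.67] turn [ 0.     0.003 -0.002] deg 0.2
pred px top [[382.48008522  91.88779102]] side [[250.79745713 113.27837049]]
```

View pics/p6.png

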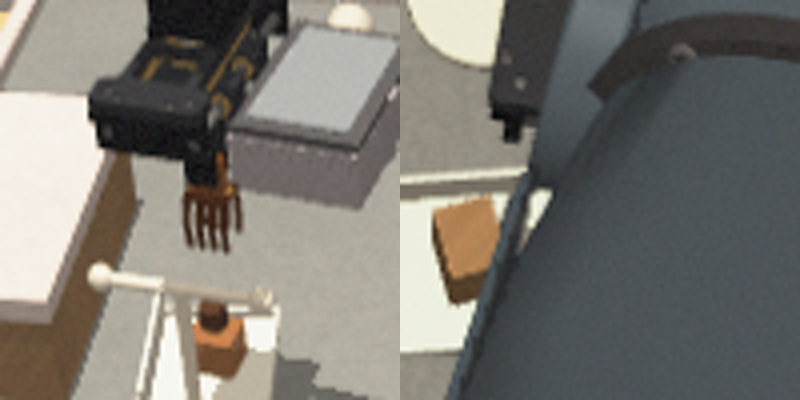

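The side view shows the claw held level at crop (212,215), above the right half of the bar (bar from (100,276) to (265,297)). The top view is blocked by the arm. From here I measure the claw against the bar numerically, in the side view only.

```bash
cat > sd.py <<'E'
from g import *
s=cam('side');o=robot.get_obs();T=np.array(o['position']);h=cv2.cvtColor(s['color'],cv2.COLOR_RGB2HSV)
m=((h[...,1]>110)&(h[...,0]<20)); x0,x1,y0,y1=238,272,100,155
I=s['color']
print('    '+' '.join('%3d'%x for x in range(x0,x1)))
for y in range(y0,y1): print(y,' '.join(('b%02d'%(I[y,x,0]//10)) if m[y,x] else ('W%02d'%(I[y,x,2]//10) if I[y,x,2]>165 else '  .') for x in range(x0,x1)))
e=np.array([.988,-.153,0]); n=np.array([.153,.988,0])
for nm,c in(('nominal',0),):
    P=[T+sx*.0145*e+n*.0135+[0,0,-.05] for sx in(-1,0,1)]+[T+[0,0,-.006]+sx*.017*e+n*.013 for sx in(-1,1)]+[T+[0,0,.022]+n*.005]
    print('front tips -,0,+ ; spine top front edge; fin top front',proj(s,P).round(1).tolist())
Mb=np.array([.645,-.0705,.155])
print('bar axis pred at k=-62,-45,-28,-10,0,62',proj(s,[Mb+k*e/1000 for k in(-62,-45,-28,-10,0,62)]).round(1).tolist())
E
python3 sd.py
```

```text
238 239 240 241 242 243 244 245 246 247 248 249 250 251 252 253 254 255 256 257 258 259 260 261 262 263 264 265 266 267 268 269 270 271
100   .   .   .   .   .   .   .   .   .   .   .   .   .   .   .   .   .   .   .   .   .   .   .   .   .   .   .   .   .   .   .   .   .   .
101   .   .   .   .   .   .   .   .   .   .   .   .   .   .   .   .   .   .   .   .   .   .   .   .   .   .   .   .   .   .   .   .   .   .
102   .   .   .   .   .   .   .   .   .   .   .   .   .   .   .   .   .   .   .   .   .   .   .   .   .   .   .   .   .   .   .   .   .   .
103   .   .   .   .   .   .   .   .   .   .   .   .   .   .   .   .   .   .   .   .   .   .   .   .   .   .   .   .   .   .   .   .   .   .
104   .   .   .   .   .   .   .   .   .   .   .   .   .   .   .   .   .   .   .   .   .   .   .   .   .   .   .   .   .   .   .   .   .   .
105   .   .   .   .   .   .   .   .   .   .   .   .   .   .   .   .   .   .   .   .   .   .   .   .   .   .   .   .   .   .   .   .   .   .
106   .   .   .   .   .   .   .   .   .   .   .   .   .   .   .   .   .   .   .   .   .   .   .   .   .   .   .   .   .   . 
[... 6324 characters left out ...]
  .   . W24 W24 W24 W17   .   .   . b18 b20 b16 b11 b08 b06 b07 b10 b17 b20 b20 b18 b12 W19 W23 W24 W24 W24 W24 W24 W23 W16   .   .
153   .   .   . W24 W24 W24 W19   .   .   .   . b20 b20 b18 b15 b14 b14 b17 b20 b20 b20 b14 b12   . W23 W24 W24 W24 W24 W24 W24   .   .   .
154   .   . W17 W24 W24 W24 W20   .   .   .   . b19 b20 b20 b20 b20 b20 b20 b20 b20 b17 b12 b12   . W23 W24 W24 W24 W24 W24 W24   .   .   .
front tips -,0,+ ; spine top front edge; fin top front [[255.6, 131.3], [250.8, 130.6], [246.0, 129.8], [255.2, 118.4], [243.6, 116.7], [249.4, 107.4]]
bar axis pred at k=-62,-45,-28,-10,0,62 [[264.6, 144.6], [259.1, 143.8], [253.6, 142.9], [247.9, 142.0], [244.7, 141.5], [225.0, 138.4]]
```

The claw and bar agree with prediction within about 1 mm across the bar. The claw sits about 4 mm toward the ball end along the bar, so I shift it 0.5 cm toward the stem while lowering.

>>> play_rows(gripper=[1,1,1,1,1,1,1], delta_pos=[[-0.5,0.04,0],[-0.5,0.04,2],[-0.5,0.04,4],[-0.5,0.04,5],[-0.5,0.04,6],[-0.5,0.04,6],[-0.5,0.04,6]], turn=[[0,0,0],[0,0,0],[0,0,0],[0,0,0],[0,0,0],[0,0,0],[0,0,0]])

```text
time: 18.0
position: [0.6226, -0.0664, 0.1994]
tool_rot: [0.078, 0.997, -0.0, 0.002]
ft_force: [0.4, -0.6, -0.3]
grip_width: 0.0099
grip_force: 15.0
```

```bash
python3 sd.py | sed -n '1p;25,70p'; python3 -c "
from g import *
o=robot.get_obs();print(o['position'],o['ft_force']);rel(Hc,Rh)"
```

```text
238 239 240 241 242 243 244 245 246 247 248 249 250 251 252 253 254 255 256 257 258 259 260 261 262 263 264 265 266 267 268 269 270 271
123   .   .   .   .   .   .   .   .   .   .   .   .   .   .   .   .   .   .   .   .   .   .   .   .   .   .   .   .   .   .   .   .   .   .
124   .   .   .   .   .   .   .   .   .   .   .   .   .   .   .   .   .   .   .   .   .   .   .   .   .   .   .   .   .   .   .   .   .   .
125   .   .   .   .   .   .   .   .   .   .   .   .   .   .   .   . b06   .   .   .   .   .   .   .   .   .   .   .   .   .   .   .   .   .
126   .   .   .   .   .   .   .   .   .   .   .   .   .   .   . b05 b09 b07   .   .   .   .   .   .   .   .   .   .   .   .   .   .   .   .
127   .   .   .   .   .   .   .   .   .   .   .   .   .   .   . b06 b11 b10   .   .   .   .   .   .   .   .   .   .   .   .   .   .   .   .
128   .   .   .   .   .   .   .   .   .   .   .   .   .   .   .   . b09 b09   .   .   .   .   .   .   .   .   .   .   .   .   .   .   .   .
129   .   .   .   .   .   .   .   .   .   .   .   .   .   .   .   . b08 b09   .   .   .   .   .   .   .   .   .   .   .   . 
[... 3240 characters left out ...]
  .   .   . W24 W24 W24 W19   .   .   .   . b20 b20 b18 b15 b14 b14 b18 b20 b20 b19 b14 b12   . W23 W24 W24 W24 W24 W24 W24   .   .   .
154   .   . W18 W24 W24 W24 W20   .   .   .   . b19 b20 b20 b20 b20 b20 b20 b20 b20 b17 b12 b11   . W23 W24 W24 W24 W24 W24 W24   .   .   .
front tips -,0,+ ; spine top front edge; fin top front [[255.2, 147.7], [250.6, 146.9], [245.9, 146.2], [254.8, 135.6], [243.6, 133.9], [249.2, 125.1]]
bar axis pred at k=-62,-45,-28,-10,0,62 [[264.6, 144.6], [259.1, 143.8], [253.6, 142.9], [247.9, 142.0], [244.7, 141.5], [225.0, 138.4]]
[ 0.62264391 -0.06638567  0.19959707] [ 0.02731731 -0.14694663 -0.48046602]
pos cm [ 0.54 -0.06  2.76] turn [0.    0.005 0.   ] deg 0.3
```

```bash
python3 - <<'E'
from g import *
s=cam('side');I=s['color'][...,0].astype(int)
for x0,x1,y0,y1 in((218,245,132,148),(256,272,136,150)):
    print('    '+' '.join('%3d'%x for x in range(x0,x1)))
    for y in range(y0,y1): print(y,' '.join('%3d'%I[y,x] for x in range(x0,x1)))
E
```

```text
218 219 220 221 222 223 224 225 226 227 228 229 230 231 232 233 234 235 236 237 238 239 240 241 242 243 244
132 136 128 103  99  95 102 103 102 103 100  99 102 109 140 179 179 180 177 180 179 180 179 177 178 179 179 175
133 132 119 105 104  98 101 101 102 102 102  99 102 114 176 177 177 180 177 177 178 180 179 178 178 176 177 175
134 132 106 106 102 105 102 101 100  99 101 102 103 108 180 176 172 175 177 178 176 179 181 180 179 178 178 179
135 120 103 104 102 103 104 144 147 118 102 100 112 139 177 177 174 176 176 177 175 179 177 180 178 177 177 181
136 108 105 104 104 121 214 231 234 219 141 103 112 178 177 176 176 176 176 177 178 179 178 179 175 179 178 181
137 104 107 105 112 183 246 246 246 246 216 134 125 172 176 178 177 175 174 175 179 177 177 175 176 175 173 181
138 105 107 100 118 221 244 246 246 244 240 228 219 227 226 217 218 202 187 183 174 176 176 176 172 178 171 179
139 105 105 103 115 216 234 239 240 236 233 245 245 246 246 244 244 240 234 232 225 227 207 181 179 177 177 174
140 105 104 103 111 170 202 215 214 203 200 221 226 232 238 242 244 245 245 246 246 246 225 188 
[... 1119 characters left out ...]
 174 174 175 176 176
140  61 171  84  92 174 176 172 173 175 177 178 181 177 178 175 174
141  73 170  98  85 173 174 178 175 190 214 188 179 180 179 175 176
142 113 172 139 109 177 183 179 179 207 244 233 197 177 176 179 174
143 152 188 194 170 188 185 172 184 192 246 246 229 178 176 177 174
144 133 168 174 176 183 181 170 179 216 246 245 236 172 174 174 175
145 107 153 157 155 158 158 159 166 238 238 233 219 168 179 176 178
146 117 203 207 203 199 199 165 158 209 209 201 186 202 210 179 174
147 107 229 232 232 230 231 184 151 165 163 149 174 232 241 186 179
148  62 156 158 145 154 150 151 152 152 151 147 150 202 239 189 176
149  61 162 179 164 178 217 217 219 219 219 218 217 239 238 186 177
```

Ball centres are (225,138.8) and (264.8,144), against predicted (225,138.4) and (264.6,144.6), so the alignment is good. Lowering to contact.

>>> play_rows(gripper=[1,1,1,1,1,1], delta_pos=[[0,0,0.6],[0,0,1.2],[0,0,1.8],[0,0,2.2],[0,0,2.2],[0,0,2.2]], turn=[[0,0,0],[0,0,0],[0,0,0],[0,0,0],[0,0,0],[0,0,0]])

```text
time: 18.85
position: [0.6223, -0.0663, 0.1769]
tool_rot: [0.078, 0.997, 0.0, 0.002]
ft_force: [-0.1, -0.5, -0.2]
grip_width: 0.0101
grip_force: 15.0
```

>>> play_rows(gripper=[1,1,1], delta_pos=[[0,0,0.15],[0,0,0.25],[0,0,0.25]], turn=[[0,0,0],[0,0,0],[0,0,0]])

```text
time: 19.23
position: [0.6225, -0.0663, 0.1755]
tool_rot: [0.078, 0.997, -0.0, 0.002]
ft_force: [-1.4, 0.9, 5.2]
grip_width: 0.0101
grip_force: 15.0
```

>>> play_rows(gripper=[1,1,0.6,0.4,0.2,0.2,0.2,0.2], delta_pos=[[0,0,-0.1],[0,0,-0.1],[0,0,-0.1],[0,0,-0.1],[0,0,-0.1],[0,0,-0.1],[0,0,-0.1],[0,0,-0.1]], turn=[[0,0,0],[0,0,0],[0,0,0],[0,0,0],[0,0,0],[0,0,0],[0,0,0],[0,0,0]], squeeze=5)

```text
time: 20.23
position: [0.6222, -0.0663, 0.1753]
tool_rot: [0.078, 0.997, 0.0, 0.002]
ft_force: [0.1, -0.2, 0.3]
grip_width: 0.0349
grip_force: 0.0
```

>>> play_rows(gripper=[0.2,0.2,0.2,0.2,0.2,0.2,0.2,0.2,0.2,0.2,0.2,0.2], delta_pos=[[0,0,-1],[0,0,-3],[0,0,-6],[0,0,-10],[5,0,-13],[10,0,-13],[15,-4,-13],[17,-9,-13],[18,-14,-12],[18,-20,-12],[18,-25,-12],[18,-25,-12]], turn=[[0,0,0],[0,0,0],[0,0,0],[0,0,0],[0,0,0],[0,0,0],[0,0,0],[0,0,0],[0,0,0],[0,0,0],[0,0,0],[0,0,0]])

```text
time: 21.72
position: [0.4051, -0.2893, 0.2955]
tool_rot: [0.08, 0.997, -0.001, 0.003]
ft_force: [-0.5, -0.4, 0.2]
grip_width: 0.0345
grip_force: 0.0
```

```bash
python3 - <<'E'
from g import *
s=cam('side');t=cam('top');o=robot.get_obs();print(o['time'],o['position'],o['ft_force'],o['grip_width'])
print("SIDE R");x0,x1,y0,y1=222,272,126,160
h=cv2.cvtColor(s['color'],cv2.COLOR_RGB2HSV)
def dump(c,x0,x1,y0,y1):
    h=cv2.cvtColor(c['color'],cv2.COLOR_RGB2HSV)
    for y in range(y0,y1): print(y,''.join('#' if (h[y,x,1]>110 and h[y,x,2]<150) else ('o' if h[y,x,1]>110 else ('W' if h[y,x,2]>195 else '.')) for x in range(x0,x1)))
dump(s,x0,x1,y0,y1); print("TOP"); dump(t,335,425,60,140)
E
```

```text
21.825 [ 0.40496723 -0.2854258   0.29498223] [ 0.14089111  0.51890074 -0.01238124] 0.03463151907380565
SIDE R
126 ..##.##.#.........................................
127 #######.#.........................................
128 .##.###.#.........................................
129 ..#..#............................................
130 #.##..#...........................................
131 #.....#...........................................
132 .###.##...................oo......................
133 .#..###...................oooooooo................
134 ...###....................##oooooo................
135 .....#....................########................
136 .WWWW.....................#########...............
137 .WWWWW....................#########...............
138 WWWWWWWWWWWWW............W#########...............
139 WWWWWWWWWWWWWWWWWWWW.....oo##########.............
140 .WWWWWWWWWWWWWWWWWWWWWWWWo#########oo.............
141 ...........WWWWWWWWWWWWWW.#########oo.....WW......
142 .................WWWWWWWW###########..WW.WWWW.....
143 #.#..............W....W..###########WWWWWWWWWW....

[... 7743 characters left out ...]
WWWWWWWWWWWWWWWWWWWWWWWWWWWWWWWWWWW
133 WWWWWWWWWWWWWWWWWWWWWWWWW...##########...WWWWWWWWWWWWWWWWWWWWWWWWWWWWWWWWWWWWWWWWWWWWWWWWW
134 WWWWWWWWWWWWWWWWWWWWWWWWWWW...............WWWWWWWWWWWWWWWWWWWWWWWWWWWWWWWWWWWWWWWWWWWWWWWW
135 WWWWWWWWWWWWWWWWWWWWWWWWWWWWWWW...........WWWWWWWWWWWWWWWWWWWWWWWWWWWWWWWWWWW.............
136 WWWWWWWWWWWWWWWWWWWWWWWWWWWWWWWW.........WWWWWWWWWWWWWWWWWWWW.W...........................
137 WWWWWWWWWWWWWWWWWWWWWWWWWWWWWWWW....WWWWWWWWWWWW.W........................................
138 WWWWWWWWWWWWWWWWWWWWWWWWWWWWWWW...........................................................
139 WWWWWWWWWWWWWWWWWWWW......................................................................
```

The masks show the claw astride the bar, centred on it (top about (374,106), bar column about 374.7). The stand is still on the pad and the perfume bottle is in place. Letting it settle for a second, then comparing with the first pictures.

>>> play_rows(gripper=[0.2,0.2,0.2,0.2,0.2,0.2,0.2,0.2], delta_pos=[[0,0,0],[0,0,0],[0,0,0],[0,0,0],[0,0,0],[0,0,0],[0,0,0],[0,0,0]], turn=[[0,0,0],[0,0,0],[0,0,0],[0,0,0],[0,0,0],[0,0,0],[0,0,0],[0,0,0]])

```text
time: 22.82
position: [0.4052, -0.2854, 0.2946]
tool_rot: [0.078, 0.997, 0.0, 0.002]
ft_force: [0.5, -0.5, -0.3]
grip_width: 0.0349
grip_force: 0.0
```

```bash
python3 - <<'E'
from g import *
s=cam('side');t=cam('top')
h=cv2.cvtColor(s['color'],cv2.COLOR_RGB2HSV)
for y in range(126,152): print(y,''.join('#' if (h[y,x,1]>110 and h[y,x,2]<150) else ('o' if h[y,x,1]>110 else ('W' if h[y,x,2]>195 else '.')) for x in range(222,272)))
t0=cv2.imread('pics/top0.png')[...,::-1]
for n,(x0,y0,x1,y1) in dict(jar=(274,106,300,136),carton=(315,102,340,133),perfume=(396,103,421,130),comb=(215,150,248,225)).items():
    a=t0[y0:y1,x0:x1].astype(int);b=t['color'][y0:y1,x0:x1].astype(int); print(n,np.abs(a-b).mean().round(2),(np.abs(a-b).max(2)>40).sum())
E
```

```text
126 .#####..#.........................................
127 .#####.##.........................................
128 .######...........................................
129 ##..####..........................................
130 #.#####...........................................
131 #.##..##..........................................
132 ###..#....................oo......................
133 .####.....................oooooooo................
134 #######...................###ooooo................
135 ##...#....................########................
136 .WWWW.....................#########...............
137 .WWWWW....................#########...............
138 WWWWWWWWWWWWW............W#########...............
139 WWWWWWWWWWWWWWWWWWWW.....oo##########.............
140 .WWWWWWWWWWWWWWWWWWWWWWWWo#########oo.............
141 ...........WWWWWWWWWWWWWW.#########oo.....WW......
142 #................WWWWWWWW###########..WW.WWWW.....
143 ###..............W....W..###########WWWWWWWWWW....
144 #...............WW.......#..#######.WWWWWWWWWW....
145 #.#.............WW.......#..#######...WWWWWWWW....
146 ##..............WW.WW....#..#######.W....WWWW.WW..
147 .#..............W..WW....#..########W..W......WW..
148 ##..............W........#..########..........WW..
149 #..............WW..WWW...#.#########.##WWWWWWWWW..
150 #..............WW..WWW...#.o#######ooo#WWWWWWWWW..
151 #..............WW..WWWW...#o#######ooooWWWWWWWWW..
jar 5.73 0
carton 4.61 0
perfume 4.68 0
comb 3.65 0
```

Nothing is moving any more, and the jar, carton, perfume bottle and comb are unchanged. Handing in.

```bash
python3 -c "
from rig import robot
print(robot.hand_in())"
```

```text
the job is handed in; nothing more can be done
None
```

The white stand is upright on the cork pad with the claw hung astride its bar, the jar, perfume, carton and comb did not move, and the job was handed in at about 23 s; no verdict came back.

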